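Hook down the dust extractor's high hatch

ROBOT

A 6-joint arm with a two-finger parallel gripper is mounted at the origin on the work surface. World frame = base frame: x ahead of the robot, y to its left, z up, the work surface at z = 0. Lengths are in mm, angles in degrees, forces in N, time in s.
With the tool pointing down it reaches from about 300 to 850 mm from the base axis. Payload 4.2 kg.
Tool frame: the origin (TCP) lies between the finger pads; the fingertips stand 22 mm ahead of it and the grasp point (between the pads) lies 3 mm ahead of it; z points along the fingers, y is the direction in which the jaws open and shut (so a half turn about z gives the same grasp; the last joint's range is limited). The gripper opens to 91 mm and grips with 3 to 60 N. Pads are 32 mm wide; open, the fingers measure 118 mm over their backs; the gripper's body (76 mm by 178 mm) begins 60 mm behind the grasp point.
Start: joints at [73.281, 18.312, 89.639, -0, 72.044, -1.146], TCP at [154.369, 553.905, 235.976] pointing down, gripper open.
Joint ranges: [-177.97, 177.97], [-48.28, 115.42], [12.27, 149.76], [-77.06, 257.06], [2.81, 150.46], [-146.56, 146.56]. Speed limits (degrees/s): [147.25, 147.25, 180, 180, 180, 180].

INTERFACE

Orientations are given as [roll, pitch, yaw] about the fixed x, y, z axes, in that order (R = Rz(yaw) Ry(pitch) Rx(roll)).
In Python, from workcell import * gives the robot as it stands.
- The arm moves only by the shell command python3 -m jog 'ROWS' [OPENING] [FORCE]. ROWS is text: rows parted by semicolons, each of 6 numbers parted by spaces: the shift along the tool's x, y, z in units of 0.5 m (1.0 is 0.5 m), then the turn, a rotation vector about the tool's x, y, z in units of pi/2 rad (1.0 is pi/2 rad). A call has 1 to 20 rows; each row is the pose to reach, as a shift and turn from the pose measured when the call began, along the tool's axes at that moment; what a row does not reach only later rows make up. A row lasts 1/12 s, in which the tool goes at most 41.7 mm and 7.16 degrees, less where a joint would pass 70% of its speed; a pose out of reach is approached as far as the arm can. A call with a number of a shift or a turn outside -1 to 1 is refused whole. A call with a gripper value outside its range is refused whole. OPENING is the opening, from -1 (shut) to 1 (fully open), set as the call begins (- or left out, the last holds). The fingers move at their own pace and stop on an object; FORCE is the grip in N (left out, the last holds). Time passes only in rows, so rows that repeat a pose let the fingers close. It gives the time, the measured TCP pose, the force and the opening at its end, in the units of the state.
- state(): the state, without advancing time (a new reading comes with each control period).
- grab_frame(name): name is "side" or "top" or "wrist"; returns the picture (400x640x3 uint8, red, green, blue); there is no depth.
- calibration(name): a dict with "mtx" (3x3 intrinsics, pixels), "rvec" (rotation vector, rad) and "tvec" (3), from world to camera coordinates, as OpenCV has them. Camera axes: x right, y down, z forward; pixel columns grow to the right and rows downward; lengths in mm; the calibration is good to about 2 mm. A picture is of the moment at which its call begins: read the wrist's pose just before it. calibration takes no time and is no camera call; for the wrist camera it gives the pose at the moment of the call.
- job_done(): hands the job in, once; it reports no verdict.
Trained networks look in the newest picture that a camera, given by its name, has taken for a name from the list of things; names that differ only in an ending like _2 or _b are one class to them, and where a whole thing is asked for, a point or a joint stands for the part that bears it (a point fixed in the world has none). Each returns a list of dicts, best first, with "confidence" (0 to 1); they miss things now and then, are a little off and sometimes report something else, mostly with a low value. They report only what shows in the picture. A call takes as long as a camera call. They do not tell look-alikes from the thing itself.
- spot_in(query, camera): "rect" ([left, top, right, bottom] in pixels, round what is visible of it).
- tip_of(query, camera): "location" ([column, row] in pixels: a listed point, or the origin of a listed thing).
The state is a dict: "time_s": time; "qpos": joint angles; "qvel": joint speeds; "effort": joint torques, N m; "ee_pos": TCP position; "ee_rot": TCP orientation; "force": force on the tool from outside, world axes, zero at the start; "torque": the same for the moment, N m; "gripper_width": finger opening in mm.
Only numpy, scipy, OpenCV 4.12 (cv2) and the standard library are available. Lean on these libraries where they do the work, as an engineer would, in place of code of your own. Each camera call takes 0.05 s, during which the arm holds its last target. There are 200 camera calls.

TASK

Take the hook rod from its rubber mat, hook its bent tip sideways into the eye on top of the dust extractor's hatch and swing the hatch down until the spring catch at its side snaps over it and holds it down. Use only the rod on the extractor, and feel your way: the catch takes a firm pull, but never load the hook with more than 20 N. Then unhook, set the rod back flat on its bar with its grip over the mat, and leave the other things where they are.

Things in the scene. Friction and masses are not known exactly. Their poses are not given: they have to be found in the camera images.
- rod_grip (a point): The hook rod's grip point: centre of its upright wooden grip (24 mm thick along x, 40 wide along y), 20 mm below its top and 35 mm above the mat. x runs along the rod to the hook, z up, y to the side the bent tip points to. Under the grip lies an 8 mm steel bar, flat on the mat, from x = -35 to +95 mm: fingertips that clasp the grip along x must stay 10 mm above the mat. 0.16 kg.
- rod_tip (a point): Point on the axis of the rod's bent tip. At its far end the bar bends square into the tip, 8 mm thick, which runs 32 mm along +y from the bar's axis (plus a 4 mm round end); this point is 18 mm from the bar's axis, at (95, 18, -31) mm from rod_grip in its axes. Load on the hook can turn the grip between fingers that clasp it along y or weakly.
- mat: Black rubber mat, 260 (its x) x 150 (its y) x 4 mm, fixed on the table; origin at the centre of its underside. The rod starts on it.
- extractor: Grey dust extractor, 200 deep (x) x 260 wide (y) x 280 mm high, fixed; a pipe stub on top to the rear. Origin at the centre of its underside, front to its own -x, z up. Hatch in the front's upper half. A steel stay plate juts 130 mm from the front at y = +138 to 144 mm, about 100 to 200 mm up; on it a sprung catch and a rubber buffer await a pin on the hatch's side edge.
- hatch_hinge (a point): Middle of the hatch's hinge line, at (-105, 0, 145) mm in the extractor's frame; axes as the extractor's; the hinge runs along y. The hatch panel is 200 mm wide (y +-100), 10 mm thick, and its free edge ends 18 mm short of the eye's centre.
- hatch (a joint): Hatch angle, rad: 0 upright and shut, growing as its top swings out (extractor's -x) and down; 1.57 is level. A weak spring (1 to 3 N at the eye) lifts it if let go uncaught. Stay and catch are set higher or lower each time: it resists (5 to 9 N at the eye) about 0.16 rad before the end and snaps over; just past it a buffer stops the hatch hard, between 1.22 and 1.63. Caught, it rests above 1.18.
- eye (a point): Centre of the steel ring on the hatch's free edge: hole 14 mm, bar 6 mm, outside 27 mm. Hole axis along the hinge (extractor's y): the tip enters sideways, from the extractor's -y side towards +y, the rod's bar pointing to the extractor's +x, and turns freely in it. Hatch shut, it is 12 mm before (-x) and 150 mm above the hinge line, over the extractor's top; it swings with the hatch.
- tumbler: Bystander, loose: glass tumbler, 76 mm wide, 95 high; origin at the centre of its underside.
- slurry_bowl: Bystander, loose: white ceramic bowl, 110 mm wide, 50 high; origin at the centre of its underside.
- felt_wheel: Bystander, loose: spare cork polishing wheel lying flat, 120 mm wide, 32 high; origin at the centre of its underside.
- oil_bottle: Bystander, loose: white plastic bottle, 60 mm wide, 150 high; origin at the centre of its underside.
- brush: Bystander, loose: hand brush lying flat; origin at the centre of its underside.
- wood_rest: Bystander, loose: dark wooden block, 110 x 50 x 30 mm; origin at the centre of its underside.
- wrench: Bystander, loose: steel wrench lying flat; origin at the centre of its underside.
Mind the look-alikes: they are no part of the job. What is shaped like the part that bears rod_grip but red or yellow is not meant.

How it is judged:
By the outcome, as a careful person would: the job done as asked, in the order asked, and still so for the second after the job is handed in, with the robot touching nothing.
It also fails if it takes over 72 s, if anything falls off the work surface, if the arm or the gripper's body presses on something with over 40 N, if the wrist force passes 120 N, or if a joint passes its speed limit or range.

## Working session

There is one attempt and no reset: what is moved stays moved. The work goes in short steps, Python scripts to look and compute and a shell command to move; the robot and the scene stay as the last step left them, time stands still between calls to the robot, and variables do not carry over. Pictures are saved under pics/ and viewed, about 8 in all and at most 12, crops included, and the job is handed in when it is done.

```bash
mkdir -p pics
cat > h.py <<'E'
from workcell import *
import numpy as np, cv2
from scipy.spatial.transform import Rotation as R
def cam(n):
    c=calibration(n); Rm=cv2.Rodrigues(np.array(c["rvec"],float))[0]
    return np.array(c["mtx"],float),Rm,np.array(c["tvec"],float).ravel()
def ray(n,px):
    K,Rm,t=cam(n); d=Rm.T@np.linalg.inv(K)@np.array([px[0],px[1],1.]); return -Rm.T@t,d/np.linalg.norm(d)
def onz(n,px,z):
    o,d=ray(n,px); return o+d*(z-o[2])/d[2]
def proj(n,p):
    K,Rm,t=cam(n); q=K@(Rm@np.array(p,float)+t); return q[:2]/q[2]
def tri(obs):
    A=np.zeros((3,3));b=np.zeros(3)
    for n,px in obs:
        o,d=ray(n,px);P=np.eye(3)-np.outer(d,d);A+=P;b+=P@o
    x=np.linalg.solve(A,b); return x,[np.round(proj(n,x)-px,1) for n,px in obs]
def save(n,f,crop=None,s=1):
    im=grab_frame(n)[:,:,::-1]
    if crop: im=im[crop[1]:crop[3],crop[0]:crop[2]]
    cv2.imwrite("pics/"+f,cv2.resize(im,None,fx=s,fy=s,interpolation=cv2.INTER_CUBIC))
def rel(p,rpy):
    "shift/turn (jog units) from present pose to world pose"
    s=state();R0=R.from_euler('xyz',s["ee_rot"],degrees=True);R1=R.from_euler('xyz',rpy,degrees=True)
    return np.round(R0.inv().apply(np.array(p)-s["ee_pos"])/500,4),np.round((R0.inv()*R1).as_rotvec()/(np.pi/2),4)
E
python3 - <<'E'
from h import *
print(state())
for n in("top","side"):
    save(n,n+"0.png")
    print(n,cam(n)[0][0,0],ray(n,(320,200)))
    for q in("rod_grip","rod_tip","eye","hatch_hinge","extractor","mat"):
        print(q,[(np.round(d["location"]).tolist(),round(d["confidence"],2)) for d in tip_of(q,n)][:4])
    print([(np.round(d["rect"]).tolist(),round(d["confidence"],2)) for d in spot_in("rod_grip",n)][:4])
E
```

```text
{'time_s': 0.0, 'qpos': array([ 7.32795135e+01,  1.83508194e+01,  8.97056599e+01,  4.69972837e-04,
        7.20439488e+01, -1.14654989e+00]), 'qvel': array([ 0.0979169 ,  0.01237535,  0.02431599,  0.00678746, -0.00570956,
       -0.02528167]), 'effort': array([-1.97271518e-03, -4.12449253e+01, -2.31976336e+01,  7.27624283e-02,
        4.55508556e-02, -1.24560142e-04]), 'ee_pos': array([154.24672379, 553.44429333, 235.1335425 ]), 'ee_rot': array([-1.79899601e+02, -2.45627678e-03,  1.64425916e+02]), 'force': array([ 0.5656648 , -0.03679065,  0.2682471 ]), 'torque': array([-0.05705553, -0.0338695 , -0.00676435]), 'gripper_width': 91.08829824100334}
top 488.0971008937839 (array([ 323.94797626,   42.57133444, 1493.66920999]), array([ 0.16191419,  0.00982198, -0.98675596]))
rod_grip [([261.0, 215.0], 0.58), ([330.0, 220.0], 0.52), ([173.0, 276.0], 0.51)]
rod_tip [([344.0, 195.0], 0.83), ([292.0, 206.0], 0.57), ([179.0, 246.0], 0.55)]
eye [([439.0, 161.0], 0.64)]
hatch_hinge [([264.0, 163.0], 0.73)]
extractor [([456.0, 188.0], 0.92)]
mat [([457.0, 186.0], 0.19)]
[([166.0, 242.0, 185.0, 291.0], 0.85), ([255.0, 206.0, 294.0, 228.0], 0.75), ([323.0, 192.0, 343.0, 234.0], 0.53)]
side 388.84157291469376 (array([ 248.46085103,  834.4438858 , 1163.36810567]), array([ 0.26550142, -0.61738762, -0.74050086]))
rod_grip [([321.0, 283.0], 0.81), ([343.0, 240.0], 0.79), ([342.0, 377.0], 0.77)]
rod_tip [([311.0, 368.0], 0.85), ([328.0, 232.0], 0.78), ([319.0, 263.0], 0.7)]
eye [([343.0, 130.0], 0.71)]
hatch_hinge [([338.0, 156.0], 0.8)]
extractor [([354.0, 170.0], 0.94)]
mat [([321.0, 298.0], 0.76)]
[([328.0, 370.0, 353.0, 392.0], 0.93), ([323.0, 228.0, 353.0, 254.0], 0.52), ([311.0, 261.0, 328.0, 295.0], 0.51)]
```

View pics/top0.png

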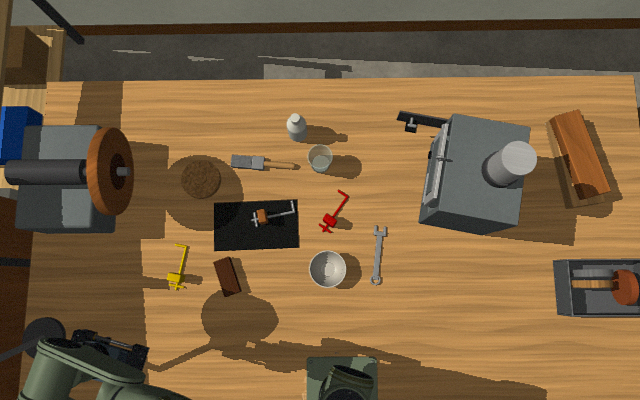

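View pics/side0.png

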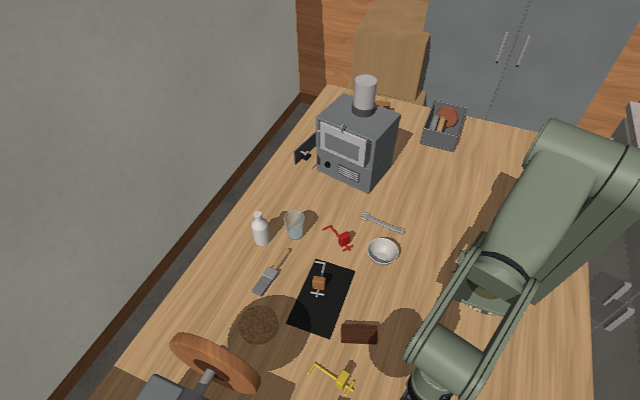

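The three look-alikes are at top (261,215), wood grip on the black mat; (330,220), red; and (173,276), yellow. The wooden one on the mat fits the description. I'll confirm it in an enlarged crop and triangulate.

Run:
```python
from h import *
for n,o in (("grip",[("top",(261,215)),("side",(321,283))]),("tip",[("top",(292,206)),("side",(319,263))]),("eye",[("top",(439,161)),("side",(343,130))]),("ext",[("top",(456,188)),("side",(354,170))])):
    x,e=tri(o);print(n,x.round(1),e)
for p in ((214,204),(297,200),(299,247),(216,250)): print("mat",onz("top",p,4).round(0))
print(onz("top",(201,180),32).round(0), "tumb",onz("top",(320,158),50).round(0))
for n,c in(("top",(390,95,540,245)),):
    a=grab_frame(n)[c[1]:c[3],c[0]:c[2],::-1]; b=grab_frame(n)[190:260,210:360,::-1]
    c2=grab_frame("side")[230:330,260:410,::-1]
    d=grab_frame("side")[70:190,260:410,::-1]
    l=np.vstack([a,b]); r=np.vstack([c2,d])
    cv2.imwrite("pics/c1.png",np.hstack([cv2.resize(l,(400,587),interpolation=2),cv2.resize(r,(400,587),interpolation=2)]))
```

```text
grip [512.  234.   38.2] [array([0.3, 2.2]), array([-1.9, -0.6])]
tip [550.7 144.1   3.2] [array([-0. , -0.1]), array([0.1, 0. ])]
eye [ 620.4 -247.9  284. ] [array([-0. , -0.2]), array([0.1, 0. ])]
ext [ 603.9 -368.5  -13.7] [array([0.1, 0.5]), array([-0.4, -0.1])]
mat [559. 386.   4.]
mat [569. 129.   4.]
mat [424. 122.   4.]
mat [417. 376.   4.]
[629. 422.  32.] tumb [690.  56.  50.]
```

View pics/c1.png

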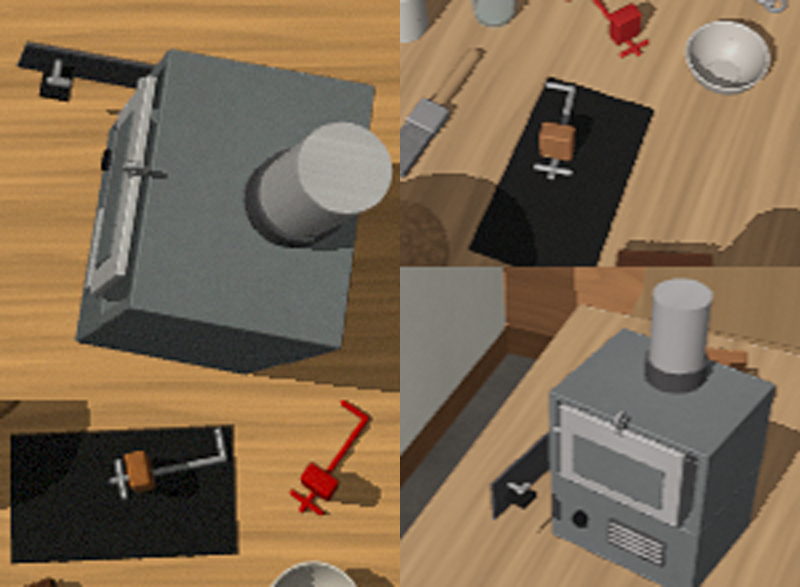

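The crop confirms it: the wooden-grip rod lies on the mat, with the bar towards world −y and the tip towards +x. The extractor's front faces +y, with the ring at the top middle of the hatch and the stay on the +x side. I'll hover over the rod.

Run:
```python
from h import *
print(rel([512,234,190],[180,0,-167.4]))
```

```text
(array([-0.8608, -0.4243,  0.0919]), array([ 1.00e-04,  0.00e+00, -3.13e-01]))
```

```bash
python3 -m jog '-0.86 -0.424 0.09 0 0 -0.313;-0.86 -0.424 0.09 0 0 -0.313;-0.86 -0.424 0.09 0 0 -0.313;-0.86 -0.424 0.09 0 0 -0.313;-0.86 -0.424 0.09 0 0 -0.313;-0.86 -0.424 0.09 0 0 -0.313;-0.86 -0.424 0.09 0 0 -0.313;-0.86 -0.424 0.09 0 0 -0.313;-0.86 -0.424 0.09 0 0 -0.313;-0.86 -0.424 0.09 0 0 -0.313;-0.86 -0.424 0.09 0 0 -0.313;-0.86 -0.424 0.09 0 0 -0.313;-0.86 -0.424 0.09 0 0 -0.313;-0.86 -0.424 0.09 0 0 -0.313;-0.86 -0.424 0.09 0 0 -0.313;-0.86 -0.424 0.09 0 0 -0.313'
python3 - <<'E'
from h import *
s=state();print(s["time_s"],s["ee_pos"],s["ee_rot"])
save("wrist","w1.png")
for q in("rod_grip","rod_tip"): print(q,[(np.round(d["location"]).tolist(),round(d["confidence"],2)) for d in tip_of(q,"wrist")])
for q,z in(("rod_grip",39),("rod_tip",8)):
    for d in tip_of(q,"wrist"): print(q,onz("wrist",d["location"],z).round(1))
E
```

```text
time_s: 2.33
ee_pos: [510.8, 235.2, 191.1]
ee_rot: [180.0, -0.0, -167.3]
force: [-0.8, 0.6, 1.3]
gripper_width: 91.3
2.3333 [510.77420091 235.15170992 191.09239957] [ 1.79971473e+02 -1.43111928e-02 -1.67329115e+02]
rod_grip [([318.0, 197.0], 0.97), ([132.0, 146.0], 0.76), ([606.0, 82.0], 0.56)]
rod_tip [([541.0, 168.0], 0.78), ([110.0, 206.0], 0.64), ([238.0, 202.0], 0.6)]
rod_grip [514.3 234.3  39. ]
rod_grip [502.8  32.5  39. ]
rod_grip [337.8 486.4  39. ]
rod_tip [430.3 483.7   8. ]
rod_tip [587.8  -8.3   8. ]
rod_tip [548.8 142.9   8. ]
```

View pics/w1.png

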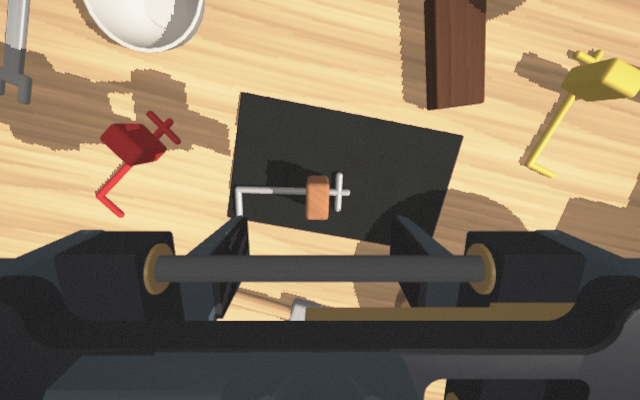

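Picture: rod grip at (318,197), bar level across the picture to the bend at (240,190), tip down to (238,213). The aligned jaws straddle the grip. I'll descend now.

Run:
```python
from h import *
print(onz("wrist",(242,190),8),onz("wrist",(300,191),8),onz("wrist",(346,192),8))
print(rel([513.5,234.5,43],[180,0,-168.0]))
```

```text
[533.24177072 145.12624004   8.        ] [519.16829628 213.23262675   8.        ] [508.24078639 267.3721029    8.        ]
(array([-0.0043, -0.0022,  0.2965]), array([0.0001, 0.0003, 0.0076]))
```

```bash
python3 -m jog '-0.0043 -0.0022 0.08 0 0 0.012;-0.0043 -0.0022 0.15 0 0 0.012;-0.0043 -0.0022 0.2 0 0 0.012;-0.0043 -0.0022 0.24 0 0 0.012;-0.0043 -0.0022 0.27 0 0 0.012;-0.0043 -0.0022 0.285 0 0 0.012;-0.0043 -0.0022 0.295 0 0 0.012;-0.0043 -0.0022 0.2965 0 0 0.012;-0.0043 -0.0022 0.2965 0 0 0.012' && python3 -m jog '0 0 0 0 0 0;0 0 0 0 0 0;0 0 0 0 0 0;0 0 0 0 0 0;0 0 0 0 0 0;0 0 0 0 0 0;0 0 0 0 0 0;0 0 0 0 0 0;0 0 0 0 0 0;0 0 0 0 0 0' -1 50
```

```text
time_s: 3.33
ee_pos: [513.9, 234.8, 43.6]
ee_rot: [180.0, 0.1, -168.4]
force: [-0.3, 0.5, -0.6]
gripper_width: 91.3
time_s: 4.17
ee_pos: [513.9, 234.8, 43.5]
ee_rot: [180.0, 0.1, -168.4]
force: [0.8, -0.8, 0.3]
gripper_width: 27.3
```

```bash
python3 -m jog '0 0 0 0 0 0;0 0 0 0 0 0;0 0 0 0 0 0;0 0 0 0 0 0' && python3 -m jog '0 0 -0.02 0 0 0;0 0 -0.08 0 0 0;0 0 -0.15 0 0 0;0 0 -0.22 0 0 0;0 0 -0.29 0 0 0;0 0 -0.34 0 0 0;0 0 -0.36 0 0 0;0 0 -0.36 0 0 0'
python3 - <<'E'
from h import *
save("wrist","w2.png")
print([d for d in tip_of("rod_tip","wrist")][:2],[d for d in tip_of("rod_grip","wrist")][:1])
s=state(); print(s["ee_pos"])
# expected tip
R0=R.from_euler('xyz',s["ee_rot"],degrees=True)
# rod axes in tool: x=tool y, y=-(?)
rx=R0.apply([0,1,0]); rz=np.array([0,0,1]); ry=np.cross(rz,rx); print(rx,ry)
g=s["ee_pos"]+R0.apply([0,0,3])
for t in ((95,18,-31),(95,0,-31),(95,32,-31)): print(t,g+rx*t[0]+ry*t[1]+rz*t[2],proj("wrist",g+rx*t[0]+ry*t[1]+rz*t[2]))
for n in("top","side"):
    grab_frame(n); e=tip_of("eye",n); h=tip_of("hatch_hinge",n); x=tip_of("extractor",n);print(n,[(d["location"],d["confidence"]) for d in e[:1]+h[:1]+x[:1]])
E
```

```text
time_s: 4.5
ee_pos: [513.9, 234.8, 43.5]
ee_rot: [180.0, 0.1, -168.4]
force: [-0.0, -1.0, -0.1]
gripper_width: 23.9
time_s: 5.17
ee_pos: [514.7, 235.2, 226.4]
ee_rot: [179.9, 0.4, -168.4]
force: [0.3, -0.2, -1.8]
gripper_width: 24.1
[{'location': [520.2, 157.4], 'confidence': 0.96}, {'location': [128.8, 195.3], 'confidence': 0.87}] [{'location': [318.1, 253.8], 'confidence': 0.85}]
[512.50243809 234.18237214 221.44754852]
[-2.01493246e-01  9.79489803e-01 -4.44545635e-04] [-0.9794898  -0.20149325  0.        ]
(95, 18, -31) [475.72236727 323.604142   187.40532718] [460.45455208 209.16316273]
(95, 0, -31) [493.35318373 327.23102042 187.40532718] [457.19223664 234.33269495]
(95, 32, -31) [462.00951003 320.78323656 187.40532718] [463.10080934 188.7466645 ]
top [([439.8, 161.6], 0.83), ([430.4, 175.7], 0.84), ([457.3, 189.1], 0.65)]
side [([339.3, 126.9], 0.63)]
```

View pics/w2.png

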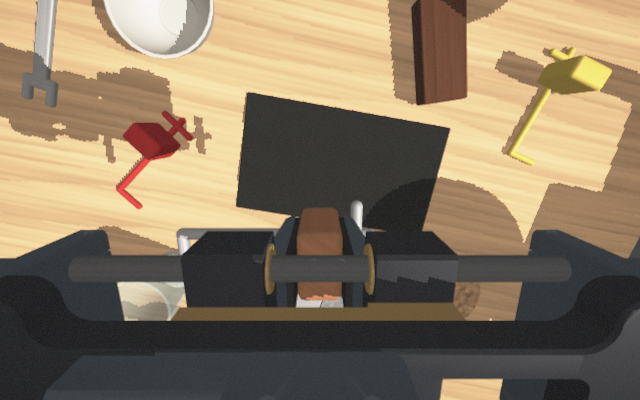

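```bash
cat >> h.py <<'E'
def rodpts(s,yoff=0.,dz=-1.5,xoff=0.):
    "rod frame in hand: origin(grip), axes; x_rod=-tool y"
    R0=R.from_euler('xyz',s["ee_rot"],degrees=True)
    rx=R0.apply([0,-1,0]);rz=R0.apply([0,0,-1]);ry=np.cross(rz,rx)
    g=np.array(s["ee_pos"])+R0.apply([0,0,3])+rz*dz+ry*yoff+rx*xoff
    return g,rx,ry,rz
def tip(s,t=(95,18,-31),**k):
    g,rx,ry,rz=rodpts(s,**k); return g+rx*t[0]+ry*t[1]+rz*t[2]
E
python3 - <<'E'
from h import *
s=state();R0=R.from_euler('xyz',s["ee_rot"],degrees=True)
o,d=ray("wrist",(320,200));print("cam in tool",R0.inv().apply(o-s["ee_pos"]),R0.inv().apply(d))
for t in ((95,0,-31),(95,18,-31),(95,36,-31)): print(t,tip(s,t),proj("wrist",tip(s,t)))
for z in(285,290,295): print(onz("top",(439.4,161.3),z), onz("side",(341,129),z))
K=cam("wrist")[0];print(K[0,0])
print(rel([520,-130,400],[180,0,172.2]))
E
```

```text
cam in tool [  71.29691       0.5041142  -148.79185058] [-0.24921672  0.00120457  0.96844699]
(95, 0, -31) [532.72280534 141.54979362 187.47733402] [181.89912965 233.32811128]
(95, 18, -31) [550.35365003 145.17653274 187.48621673] [185.01608242 257.14776997]
(95, 36, -31) [567.98449472 148.80327186 187.49509944] [187.99495914 279.91225565]
[ 618.95452663 -248.70180895  285.        ] [ 629.16853277 -249.34898464  285.        ]
[ 617.7341491 -247.4968757  290.       ] [ 627.00140216 -243.17963     290.        ]
[ 616.51377156 -246.29194246  295.        ] [ 624.83427155 -237.01027535  295.        ]
283.40126256637524
(array([ 0.1341, -0.7168, -0.3542]), array([1.000e-04, 3.000e-04, 2.158e-01]))
```

Run:
```python
from h import *
print(rel([690,-110,400],[180,0,172.2]))
```

```text
(array([-0.2069, -0.7461, -0.354 ]), array([1.000e-04, 3.000e-04, 2.158e-01]))
```

```bash
python3 -m jog '-0.03 -0.07 -0.08 0 0 0.05;-0.06 -0.15 -0.13 0 0 0.1;-0.085 -0.22 -0.18 0 0 0.15;-0.11 -0.29 -0.23 0 0 0.2;-0.13 -0.36 -0.27 0 0 0.216;-0.15 -0.43 -0.31 0 0 0.216;-0.165 -0.5 -0.33 0 0 0.216;-0.18 -0.56 -0.35 0 0 0.216;-0.19 -0.62 -0.354 0 0 0.216;-0.2 -0.67 -0.354 0 0 0.216;-0.207 -0.71 -0.354 0 0 0.216;-0.207 -0.735 -0.354 0 0 0.216;-0.207 -0.746 -0.354 0 0 0.216;-0.207 -0.746 -0.354 0 0 0.216;-0.207 -0.746 -0.354 0 0 0.216'
python3 - <<'E'
from h import *
save("wrist","w3.png")
for q in("eye","rod_tip","hatch_hinge","rod_grip","extractor"): print(q,[(np.round(d["location"],1).tolist(),round(d["confidence"],2)) for d in tip_of(q,"wrist")][:2])
s=state();print(s["ee_pos"],s["ee_rot"])
for t in ((95,0,-31),(95,18,-31)): print(proj("wrist",tip(s,t)))
print(proj("wrist",[617,-246,295]))
E
```

```text
time_s: 6.97
ee_pos: [689.7, -109.0, 400.0]
ee_rot: [179.9, -0.0, 172.2]
force: [-0.7, 0.9, -0.5]
gripper_width: 23.8
eye [([152.9, 157.0], 0.88), ([205.1, 150.5], 0.55)]
rod_tip [([183.1, 255.5], 0.95), ([365.0, 102.7], 0.94)]
hatch_hinge [([204.5, 146.9], 0.92)]
rod_grip [([320.2, 251.8], 0.93), ([389.4, 40.8], 0.8)]
extractor []
[ 689.83091635 -108.9221739   400.41042601] [1.79981630e+02 4.69728765e-02 1.72256328e+02]
[182.04598059 233.37928755]
[185.16565333 257.18733551]
[154.36085195 147.53495892]
```

View pics/w3.png

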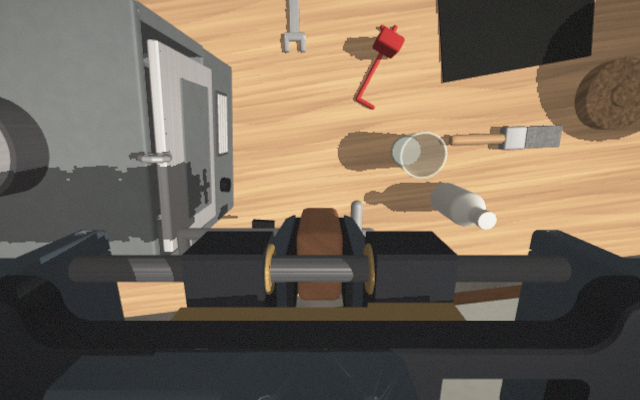

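Run:
```python
from h import *
# eye: joint estimate with wrist + top
for z in(290,295,298): print(z,onz("wrist",(153.5,157),z).round(1),onz("top",(439.6,161.4),z).round(1))
a=onz("wrist",(150,42),277);b=onz("wrist",(165,249),277)
print(a,b,"ext y dir",np.degrees(np.arctan2(*(b-a)[1::-1])))
h=onz("wrist",(204.5,147),145);print("hinge",h)
for z in (4,): print("stub/knob")
```

```text
290 [ 625.1 -252.1  290. ] [ 617.5 -248.   290. ]
295 [ 625.  -249.1  295. ] [ 616.3 -246.8  295. ]
298 [ 624.9 -247.3  298. ] [ 615.5 -246.1  298. ]
[ 528.97803235 -234.80958845  277.        ] [ 719.24512539 -274.71848706  277.        ] ext y dir -11.846167902684982
hinge [ 624.629375   -262.76178323  145.        ]
stub/knob
```

```bash
cat >> h.py <<'E'
EYE=np.array([625,-249,295.]); YAW=-101.5
OFF=dict(xoff=1.3,yoff=-1.1)
ex=np.array([np.cos(np.radians(YAW)),np.sin(np.radians(YAW)),0]);ey=np.array([-ex[1],ex[0],0])
def tcp_for(tp,rodyaw=YAW):
    s=dict(ee_pos=np.zeros(3),ee_rot=[180,0,rodyaw-90]); return np.array(tp)-tip(s,**OFF)
def go(tp,rodyaw=YAW):
    return rel(tcp_for(tp,rodyaw),[180,0,rodyaw-90])
def loc(p): d=np.array(p)-EYE; return np.round([d@ex,d@ey,d[2]],1)
E
python3 - <<'E'
from h import *
print(ex,ey,tcp_for(EYE-45*ey))
print(go(EYE-45*ey+[0,0,70]),go(EYE-45*ey))
E
```

```text
[-0.19936793 -0.9799247   0.        ] [ 0.9799247  -0.19936793  0.        ] [ 583.54179287 -142.2923758   330.5       ]
(array([ 0.2016, -0.0948, -0.0004]), array([0.0002, 0.0005, 0.0417])) (array([ 0.2018, -0.0948,  0.1396]), array([0.0002, 0.0005, 0.0417]))
```

```bash
python3 -m jog '0.06 -0.03 0 0 0 0.02;0.12 -0.06 0 0 0 0.042;0.17 -0.08 0 0 0 0.042;0.202 -0.095 0 0 0 0.042;0.202 -0.095 0.04 0 0 0.042;0.202 -0.095 0.08 0 0 0.042;0.202 -0.095 0.115 0 0 0.042;0.202 -0.095 0.135 0 0 0.042;0.202 -0.095 0.14 0 0 0.042;0.202 -0.095 0.14 0 0 0.042'
python3 - <<'E'
from h import *
save("wrist","w4.png",(80,180,330,330),3)
for q in("eye","rod_tip"): print(q,[(np.round(d["location"],1).tolist(),round(d["confidence"],2)) for d in tip_of(q,"wrist")][:2])
s=state();print(s["ee_pos"],s["ee_rot"],s["force"],"tip loc",loc(tip(s,**OFF)))
print("pred tip",proj("wrist",tip(s,**OFF)),"eye",proj("wrist",EYE))
E
```

```text
time_s: 8.1
ee_pos: [583.4, -142.1, 330.0]
ee_rot: [180.0, -0.0, 168.5]
force: [0.4, -0.3, -1.4]
gripper_width: 23.7
eye []
rod_tip [([560.5, 64.5], 0.72), ([397.5, 157.1], 0.7)]
[ 584.05142174 -142.39258261  331.6334217 ] [179.98599267   0.18602332 168.49110967] [-0.15686812 -0.2835299  -1.42156472] tip loc [ -0.  -44.4   1.2]
pred tip [183.16369117 255.78294383] eye [191.16444283 309.1624273 ]
```

View pics/w4.png

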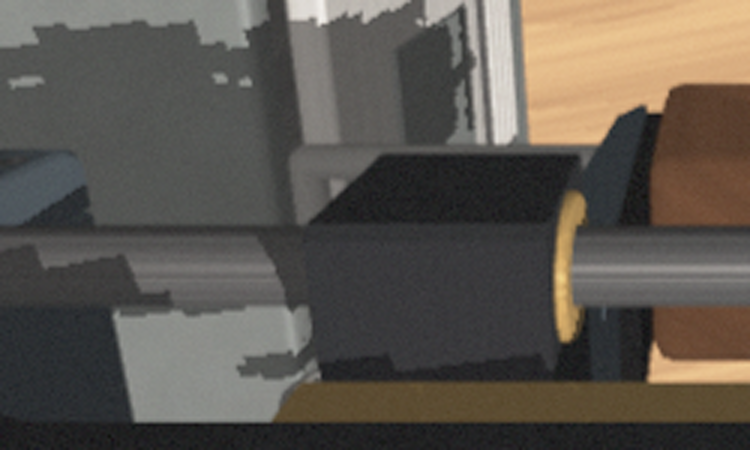

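```bash
python3 -m jog '-0.01 0 0 0 0 0;-0.02 0 0 0 0 0;-0.03 0 0 0 0 0;-0.04 0 0 0 0 0;-0.04 0 0 0 0 0'; python3 -m jog '-0.004 0 0 0 0 0;-0.008 0 0 0 0 0;-0.012 0 0 0 0 0;-0.016 0 0 0 0 0;-0.016 0 0 0 0 0'
python3 - <<'E'
from h import *
for i in range(4):
    grab_frame("top");s=state();print(np.round(s["force"],1),np.round(s["torque"],2),s["ee_pos"].round(1),loc(tip(s,**OFF)))
E
```

```text
time_s: 8.67
ee_pos: [604.8, -146.6, 331.3]
ee_rot: [180.0, 0.2, 168.5]
force: [-0.4, 0.1, -2.2]
gripper_width: 23.7
time_s: 9.08
ee_pos: [613.0, -148.3, 331.2]
ee_rot: [180.0, 0.2, 168.5]
force: [0.2, -0.2, -1.8]
gripper_width: 23.9
[-0.1  0.5 -0.3] [ 0.04  0.01 -0.04] [ 612.8 -148.3  331.2] [  0.  -15.1   0.8]
[-0.5 -0.  -2.4] [ 0.03 -0.01  0.03] [ 612.7 -148.2  331.3] [  0.  -15.2   0.9]
[ 0.6  0.8 -1. ] [-0.01 -0.03 -0.04] [ 612.6 -148.2  331.3] [  0.  -15.2   0.9]
[-0.1  0.8 -1.8] [ 0.03 -0.03  0.03] [ 612.6 -148.2  331.4] [  0.  -15.3   0.9]
```

```bash
python3 -m jog '-0.006 0 0 0 0 0;-0.012 0 0 0 0 0;-0.018 0 0 0 0 0;-0.026 0 0 0 0 0;-0.026 0 0 0 0 0'; python3 -m jog '0 0 0.004 0 0 0;0 0 0.008 0 0 0;0 0 0.012 0 0 0;0 0 0.012 0 0 0'
python3 - <<'E'
from h import *
for i in range(4):
    grab_frame("side");s=state();print(np.round(s["force"],1),np.round(s["torque"],2),s["ee_pos"].round(1),loc(tip(s,**OFF)))
save("side","s1.png",(270,60,430,200),4)
E
```

```text
time_s: 9.7
ee_pos: [626.1, -151.0, 331.1]
ee_rot: [180.0, 0.2, 168.5]
force: [-0.6, -0.7, -1.3]
gripper_width: 23.8
time_s: 10.03
ee_pos: [626.4, -151.2, 326.7]
ee_rot: [-180.0, 0.4, 168.5]
force: [0.3, -0.0, 3.8]
gripper_width: 23.6
[-0.4  0.7  4.8] [-0.41  0.06 -0.07] [ 626.3 -151.2  326.7] [ 0.2 -1.1 -3.7]
[0.1 0.9 5.9] [-0.5   0.1  -0.01] [ 626.3 -151.2  326.6] [ 0.2 -1.1 -3.7]
[0.2 1.5 5.6] [-0.52  0.11 -0.05] [ 626.4 -151.1  326.6] [ 0.2 -1.1 -3.8]
[-0.2  2.4  5.6] [-0.49  0.09 -0.05] [ 626.4 -151.2  326.5] [ 0.2 -1.  -3.8]
```

View pics/s1.png

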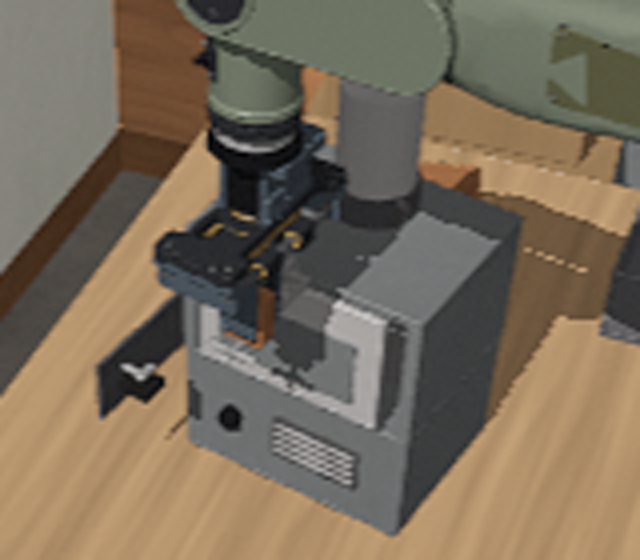

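The tip is in the ring: advancing gave no contact, and probing down met about 7 N at 3 mm below centre, which is the hole's lower edge. I'll work out the arc.

```bash
cat >> h.py <<'E'
def arc(t): # eye rel. shut eye: (local x, z)
    return np.array([-(12*np.cos(t)+150*np.sin(t))+12, 150*np.cos(t)-12*np.sin(t)-150])
def plan(ts,lead=3.0,rad=0.0):
    s=state();p=loc(tip(s,**OFF));print("now",p,"t~",round(tnow(),3),"F",np.round(s["force"],1))
    for t in ts:
        a=arc(t);tg=np.array([-(-12*np.sin(t)+150*np.cos(t)),-150*np.sin(t)-12*np.cos(t)])/150.5
        rd=np.array([-(12*np.cos(t)+150*np.sin(t)),150*np.cos(t)-12*np.sin(t)])/150.5
        q=a+tg*lead+rd*rad
        print(f"{t:.2f}: y {(-(q[0]-p[0]))/500:.3f} z {(-(q[1]-p[2]))/500:.3f}")
def tnow():
    p=loc(tip(state(),**OFF));x=p[0]-12;z=p[2]+150
    return np.arctan2(-x,z)-np.arctan2(12,150)
E
python3 - <<'E'
from h import *
plan(np.arange(0,0.61,0.04))
E
```

```text
now [ 0.2 -1.1 -3.8] t~ 0.001 F [-0.7  0.9  4.7]
0.00: y 0.006 z -0.007
0.04: y 0.018 z -0.006
0.08: y 0.030 z -0.004
0.12: y 0.042 z -0.001
0.16: y 0.054 z 0.001
0.20: y 0.065 z 0.005
0.24: y 0.077 z 0.009
0.28: y 0.088 z 0.013
0.32: y 0.099 z 0.018
0.36: y 0.110 z 0.023
0.40: y 0.121 z 0.028
0.44: y 0.131 z 0.034
0.48: y 0.141 z 0.041
0.52: y 0.151 z 0.047
0.56: y 0.161 z 0.055
0.60: y 0.170 z 0.062
```

```bash
python3 -m jog '0 0 -0.007 0 0 0;0.006 0 0 0 0 0;0 0.006 -0.007 0 0 0' >/dev/null; python3 -c "
from h import *
plan(np.arange(0,0.3,0.04))"
```

```text
now [-2.5 -2.5 -1.6] t~ 0.018 F [-0.2 -0.2 -1.9]
0.00: y 0.001 z -0.003
0.04: y 0.013 z -0.001
0.08: y 0.025 z 0.001
0.12: y 0.037 z 0.003
0.16: y 0.048 z 0.006
0.20: y 0.060 z 0.009
0.24: y 0.071 z 0.013
0.28: y 0.083 z 0.017
```

```bash
python3 -m jog '-0.002 0.007 -0.002 0 0 0;-0.003 0.013 -0.001 0 0 0;-0.003 0.019 0 0 0 0;-0.003 0.025 0.001 0 0 0;-0.003 0.031 0.002 0 0 0;-0.003 0.037 0.003 0 0 0;-0.003 0.043 0.004 0 0 0;-0.003 0.048 0.006 0 0 0;-0.003 0.054 0.008 0 0 0;-0.003 0.06 0.009 0 0 0' ; python3 -c "
from h import *
for i in range(4):
    grab_frame('side');s=state();print(np.round(s['force'],1),np.round(s['torque'],2))
print([(d['location'],d['confidence']) for d in tip_of('eye','side')],proj('side',EYE),proj('side',EYE+arc(.2)[0]*ex+[0,0,arc(.2)[1]]))
plan(np.arange(.2,.7,0.04))"
```

```text
time_s: 11.37
ee_pos: [633.2, -118.9, 324.2]
ee_rot: [-180.0, 0.2, 168.5]
force: [-0.1, -0.9, -2.0]
gripper_width: 23.9
[-0.3  0.2 -1.4] [-0.12  0.   -0.04]
[-0.1 -1.3 -2.1] [-0.06 -0.01 -0.01]
[-0.4 -0.  -1.1] [-0.06  0.07  0.03]
[-0.6 -0.6 -0.9] [-0.01  0.04  0.01]
[([336.2, 131.1], 0.69)] [342.13863534 127.09976707] [337.68331254 132.50249614]
now [-32.6  -1.   -6.2] t~ 0.221 F [-0.8 -0.6 -1.6]
0.20: y -0.000 z 0.000
0.24: y 0.011 z 0.004
0.28: y 0.022 z 0.008
0.32: y 0.033 z 0.013
0.36: y 0.044 z 0.018
0.40: y 0.055 z 0.023
0.44: y 0.066 z 0.029
0.48: y 0.076 z 0.036
0.52: y 0.086 z 0.043
0.56: y 0.095 z 0.050
0.60: y 0.105 z 0.057
0.64: y 0.114 z 0.065
0.68: y 0.122 z 0.074
```

```bash
python3 -m jog '0 0.011 0.004 0 0 0;0 0.022 0.008 0 0 0;0 0.033 0.013 0 0 0;0 0.044 0.018 0 0 0;0 0.055 0.023 0 0 0;0 0.066 0.029 0 0 0;0 0.076 0.036 0 0 0;0 0.086 0.043 0 0 0;0 0.095 0.05 0 0 0;0 0.105 0.057 0 0 0;0 0.114 0.065 0 0 0;0 0.122 0.074 0 0 0;0 0.122 0.074 0 0 0' ; python3 -c "
from h import *
for i in range(3):
    grab_frame('side');s=state();print(np.round(s['force'],1),np.round(s['torque'],2))
plan(np.arange(.7,1.15,0.04))"
```

```text
time_s: 12.7
ee_pos: [645.4, -58.2, 286.1]
ee_rot: [180.0, 0.1, 168.5]
force: [0.1, 0.2, -0.2]
gripper_width: 23.6
[ 0.3 -0.2 -1. ] [-0.05  0.1  -0.03]
[-0.9 -0.4 -1.6] [-0.13  0.1  -0.06]
[-0.6  0.2 -0.2] [-0.1   0.12 -0.02]
now [-93.7  -0.8 -43.2] t~ 0.7 F [-0.6  0.2 -0.2]
0.70: y 0.004 z 0.004
0.74: y 0.013 z 0.013
0.78: y 0.021 z 0.022
0.82: y 0.028 z 0.031
0.86: y 0.035 z 0.041
0.90: y 0.042 z 0.051
0.94: y 0.048 z 0.061
0.98: y 0.054 z 0.072
1.02: y 0.060 z 0.082
1.06: y 0.065 z 0.093
1.10: y 0.069 z 0.104
1.14: y 0.073 z 0.116
```

```bash
python3 -m jog '0 0.008 0.008 0 0 0;0 0.017 0.018 0 0 0;0 0.025 0.027 0 0 0;0 0.032 0.036 0 0 0;0 0.039 0.046 0 0 0;0 0.045 0.056 0 0 0;0 0.051 0.066 0 0 0;0 0.054 0.072 0 0 0;0 0.054 0.072 0 0 0' ; python3 -c "
from h import *
for i in range(3):
    grab_frame('side');s=state();print(np.round(s['force'],1),np.round(s['torque'],2))
print([(d['location'],d['confidence']) for d in tip_of('eye','side')],proj('side',EYE+arc(.98)[0]*ex+[0,0,arc(.98)[1]]))
plan(np.arange(1.0,1.71,0.02))"
```

```text
time_s: 13.6
ee_pos: [650.8, -32.2, 250.3]
ee_rot: [180.0, 0.1, 168.5]
force: [0.5, 0.0, 0.3]
gripper_width: 23.7
[-0.3 -1.   0.1] [-0.17  0.06 -0.06]
[-1.1 -0.  -0.3] [-0.15  0.09 -0.01]
[ 0.4 -0.1 -0.5] [-0.03  0.08 -0.11]
[] [323.63725187 161.18666417]
now [-120.7   -0.8  -78.9] t~ 0.999 F [-0.6 -0.4 -0.5]
1.00: y 0.003 z 0.006
1.02: y 0.006 z 0.011
1.04: y 0.008 z 0.016
1.06: y 0.011 z 0.022
1.08: y 0.013 z 0.027
1.10: y 0.015 z 0.033
1.12: y 0.017 z 0.039
1.14: y 0.019 z 0.044
1.16: y 0.021 z 0.050
1.18: y 0.023 z 0.056
1.20: y 0.025 z 0.062
1.22: y 0.026 z 0.067
1.24: y 0.028 z 0.073
1.26: y 0.029 z 0.079
1.28: y 0.030 z 0.085
1.30: y 0.031 z 0.091
1.32: y 0.032 z 0.097
1.34: y 0.033 z 0.103
1.36: y 0.034 z 0.109
1.38: y 0.034 z 0.115
1.40: y 0.035 z 0.121
1.42: y 0.035 z 0.127
1.44: y 0.035 z 0.133
1.46: y 0.036 z 0.139
1.48: y 0.036 z 0.145
1.50: y 0.035 z 0.151
1.52: y 0.035 z 0.157
1.54: y 0.035 z 0.163
1.56: y 0.034 z 0.169
1.58: y 0.034 z 0.175
1.60: y 0.033 z 0.181
1.62: y 0.032 z 0.187
1.64: y 0.031 z 0.193
1.66: y 0.030 z 0.199
1.68: y 0.029 z 0.205
1.70: y 0.028 z 0.211
```

```bash
python3 -m jog '0 0.006 0.011 0 0 0;0 0.008 0.016 0 0 0;0 0.011 0.022 0 0 0;0 0.013 0.027 0 0 0;0 0.013 0.027 0 0 0'; python3 -c "
from h import *
F=[]
for i in range(3):
    grab_frame('side');F.append(state()['force'])
print(np.mean(F,0)); plan([1.1,1.12,1.14,1.16,1.18,1.2])"
```

```text
time_s: 14.22
ee_pos: [652.2, -26.1, 237.3]
ee_rot: [180.0, 0.1, 168.5]
force: [0.3, -0.8, -1.8]
gripper_width: 24.0
[ 0.39594502 -0.33105574 -0.5644483 ]
now [-127.3   -0.9  -92.6] t~ 1.1 F [ 0.5  0.4 -0.4]
1.10: y 0.002 z 0.006
1.12: y 0.004 z 0.011
1.14: y 0.006 z 0.017
1.16: y 0.008 z 0.023
1.18: y 0.010 z 0.028
1.20: y 0.011 z 0.034
```

```bash
python3 -m jog '0 0.003 0.006 0 0 0;0 0.004 0.012 0 0 0;0 0.006 0.017 0 0 0;0 0.008 0.023 0 0 0;0 0.008 0.023 0 0 0'; python3 -c "
from h import *
F=[]
for i in range(3):
    grab_frame('side');F.append(state()['force'])
print(np.mean(F,0)); plan([1.18,1.2,1.22,1.24,1.26])"
```

```text
time_s: 14.78
ee_pos: [652.9, -22.2, 225.7]
ee_rot: [180.0, 0.1, 168.5]
force: [-0.2, -0.8, -1.3]
gripper_width: 23.8
[ 0.33294815 -0.2515192   0.3586922 ]
now [-131.4   -0.8 -104.1] t~ 1.181 F [-0.2 -0.3  0.4]
1.18: y 0.002 z 0.005
1.20: y 0.003 z 0.011
1.22: y 0.005 z 0.017
1.24: y 0.006 z 0.023
1.26: y 0.008 z 0.029
```

```bash
python3 -m jog '0 0.003 0.008 0 0 0;0 0.004 0.014 0 0 0;0 0.006 0.02 0 0 0;0 0.006 0.02 0 0 0'; python3 -c "
from h import *
F=[]
for i in range(3):
    grab_frame('side');F.append(state()['force'])
print(np.mean(F,0)); plan([1.24,1.26,1.28,1.3,1.32])"
```

```text
time_s: 15.27
ee_pos: [653.5, -19.7, 216.5]
ee_rot: [-180.0, 0.2, 168.5]
force: [0.1, -0.7, -0.2]
gripper_width: 23.9
[ 0.33045744 -1.08221963 -0.49421783]
now [-134.5   -1.  -114.5] t~ 1.253 F [-0.3 -1.6 -0.6]
1.24: y 0.000 z 0.002
1.26: y 0.001 z 0.008
1.28: y 0.003 z 0.014
1.30: y 0.004 z 0.020
1.32: y 0.005 z 0.026
```

```bash
python3 -m jog '0 0.001 0.007 0 0 0;0 0.002 0.013 0 0 0;0 0.003 0.017 0 0 0;0 0.003 0.017 0 0 0'; python3 -c "
from h import *
F=[]
for i in range(3):
    grab_frame('side');F.append(state()['force'])
print(np.mean(F,0)); plan([1.28,1.3,1.32,1.34,1.36])"
```

```text
time_s: 15.75
ee_pos: [653.4, -17.3, 206.3]
ee_rot: [179.9, -0.0, 168.5]
force: [1.0, 0.3, -3.1]
gripper_width: 24.0
[-0.11797342 -0.13084834 -1.28117994]
now [-136.3   -1.3 -123.7] t~ 1.315 F [-0.9  0.3 -2. ]
1.28: y -0.001 z -0.005
1.30: y 0.000 z 0.001
1.32: y 0.001 z 0.007
1.34: y 0.002 z 0.013
1.36: y 0.003 z 0.019
```

```bash
python3 -m jog '0 0.001 0.006 0 0 0;0 0.002 0.011 0 0 0;0 0.003 0.015 0 0 0;0 0.003 0.015 0 0 0'; python3 -c "
from h import *
F=[]
for i in range(3):
    grab_frame('side');F.append(state()['force'])
print(np.mean(F,0)); plan([1.34,1.36,1.38,1.4])"
```

```text
time_s: 16.23
ee_pos: [654.2, -16.4, 200.5]
ee_rot: [-180.0, 0.1, 168.5]
force: [-1.3, -0.6, 5.0]
gripper_width: 23.6
[-1.18774031 -0.4151921   4.61916   ]
now [-137.4   -0.8 -129.9] t~ 1.357 F [-1.3 -1.   5.3]
1.34: y -0.000 z 0.001
1.36: y 0.000 z 0.007
1.38: y 0.001 z 0.013
1.40: y 0.001 z 0.019
```

```bash
python3 -m jog '0 0 0.003 0 0 0;0 0 0.004 0 0 0;0 0 0.004 0 0 0'; python3 -c "
from h import *
F=[]
for i in range(3):
    grab_frame('side');F.append(state()['force'])
print(np.mean(F,0)); plan([1.4])"
```

```text
time_s: 16.63
ee_pos: [654.2, -16.5, 200.1]
ee_rot: [-180.0, 0.2, 168.5]
force: [-1.6, 0.4, 7.8]
gripper_width: 23.9
[-2.12331738  0.80297311  7.65784609]
now [-137.4   -0.8 -130.3] t~ 1.36 F [-2.2  1.3  7.4]
1.40: y 0.001 z 0.018
```

```bash
python3 -m jog '0 0 0.003 0 0 0;0 0 0.004 0 0 0;0 0 0.004 0 0 0'; python3 -c "
from h import *
F=[]
for i in range(3):
    grab_frame('side');F.append(state()['force'])
print(np.mean(F,0)); plan([1.4])"
```

```text
time_s: 17.03
ee_pos: [654.3, -16.5, 199.9]
ee_rot: [-180.0, 0.3, 168.4]
force: [-1.7, 0.7, 9.1]
gripper_width: 23.9
[-2.62137297  0.96789391  8.26393473]
now [-137.4   -0.7 -130.5] t~ 1.361 F [-2.2  0.6  8.2]
1.40: y 0.001 z 0.018
```

```bash
python3 -m jog '0 0 0.004 0 0 0;0 0 0.005 0 0 0;0 0 0.006 0 0 0;0 0 0.006 0 0 0'; python3 -c "
from h import *
F=[]
for i in range(3):
    grab_frame('side');F.append(state()['force'])
print(np.mean(F,0)); plan([1.4])
save('side','s2.png',(240,80,400,220),4)
print([(d['location'],d['confidence']) for d in tip_of('eye','side')+tip_of('eye','wrist')])"
```

```text
time_s: 17.52
ee_pos: [654.3, -16.4, 199.5]
ee_rot: [-180.0, 0.4, 168.4]
force: [-2.7, 1.2, 12.2]
gripper_width: 23.8
[-3.75366341  1.20539367 11.57296427]
now [-137.4   -0.6 -130.8] t~ 1.363 F [-3.8  0.8 11.2]
1.40: y 0.001 z 0.017
[([323.0, 174.2], 0.93)]
```

View pics/s2.png

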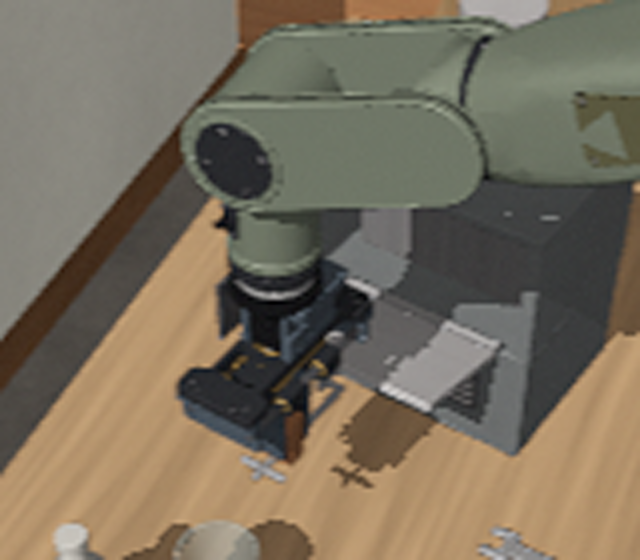

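```bash
python3 -m jog '0 0 -0.004 0 0 0;0 0 -0.007 0 0 0;0 0 -0.007 0 0 0'; python3 -c "
from h import *
F=[]
for i in range(6):
    grab_frame('side');F.append(state()['force'])
print(np.mean(F,0)); plan([1.3])"; python3 -m jog '0 0 -0.004 0 0 0;0 0 -0.008 0 0 0;0 0 -0.008 0 0 0'; python3 -c "
from h import *
F=[]
for i in range(6):
    grab_frame('side');F.append(state()['force'])
print(np.mean(F,0)); plan([1.3])"
```

```text
time_s: 18.07
ee_pos: [654.2, -16.5, 202.9]
ee_rot: [-180.0, 0.4, 168.4]
force: [-0.4, -0.3, 1.0]
gripper_width: 23.8
[-0.11423255 -1.13857682 -0.0960003 ]
now [-137.4   -0.7 -127.9] t~ 1.344 F [-0.8 -1.8 -1.1]
1.30: y -0.002 z -0.007
time_s: 18.62
ee_pos: [654.2, -16.1, 206.6]
ee_rot: [180.0, 0.4, 168.4]
force: [0.2, 0.1, -1.9]
gripper_width: 24.0
[ 0.174685    0.04028528 -1.29535089]
now [-137.5   -0.9 -124. ] t~ 1.319 F [ 0.7 -0.2 -0.2]
1.30: y -0.002 z 0.001
```

```bash
python3 -m jog '0 0 -0.003 0 0 0;0 0 -0.005 0 0 0;0 0 -0.005 0 0 0'; python3 -c "
from h import *
F=[]
for i in range(6):
    grab_frame('side');F.append(state()['force'])
print(np.mean(F,0),state()['ee_pos'])"
```

```text
time_s: 19.17
ee_pos: [654.2, -16.3, 209.1]
ee_rot: [-180.0, 0.4, 168.4]
force: [-0.5, -1.3, -1.2]
gripper_width: 23.5
[ 0.34533848 -0.20651601 -1.97426954] [654.0501055  -16.3389518  208.77922507]
```

```bash
python3 -m jog '0 0 0.004 0 0 0;0 0 0.008 0 0 0;0 0 0.008 0 0 0'; python3 -m jog '0.008 0 0 0 0 0;0.02 0 0 0 0 0;0.035 0 0 0 0 0;0.05 0 0 0 0 0;0.065 0 0 0 0 0;0.08 0 0 0 0 0;0.095 0 0 0 0 0;0.1 0 0 0 0 0;0.1 0 0 0 0 0'; python3 -c "
from h import *
F=[]
for i in range(4):
    grab_frame('side');F.append(state()['force'])
s=state();print(np.mean(F,0),loc(tip(s,**OFF)))
print([(d['location'],d['confidence']) for d in tip_of('eye','side')])
p=EYE+arc(1.34)[0]*ex+[0,0,arc(1.34)[1]];print(p,proj('side',p))"
```

```text
time_s: 19.72
ee_pos: [653.9, -16.4, 204.3]
ee_rot: [-179.9, 0.3, 168.4]
force: [0.0, 0.5, -1.6]
gripper_width: 23.9
time_s: 20.47
ee_pos: [604.2, -6.2, 204.3]
ee_rot: [-180.0, 0.3, 168.4]
force: [0.2, 0.2, -1.3]
gripper_width: 23.4
[ 0.18805223  0.17057495 -1.62596857] [-137.4  -50.7 -126.4]
[([320.1, 174.7], 0.6)]
[ 652.26709682 -114.97793733  167.63110667] [320.93537786 174.19715016]
```

Unhooked without force. The eye stays at (320,175) in the side view, as predicted for 1.34 rad, so the hatch is holding down. I'll return the rod.

Run:
```python
from h import *
grab_frame("wrist")
print([(d['location'],d['confidence']) for d in tip_of('rod_tip','wrist')+tip_of('eye','wrist')])
s=state();print(proj("wrist",tip(s,**OFF)))
print(rel([513.9,234.8,230],[180,0,-168.4]))
```

```text
[([316.0, 174.4], 0.87), ([183.1, 255.6], 0.62), ([531.5, 41.4], 0.61)]
[183.21355922 255.74536743]
(array([ 0.2754,  0.436 , -0.0544]), array([-0.0013,  0.0036, -0.2576]))
```

```bash
python3 -m jog '0 0.04 -0.02 0 0 0;0.03 0.09 -0.054 0 0 0;0.07 0.14 -0.054 0 0 -0.05;0.11 0.19 -0.054 0 0 -0.1;0.15 0.24 -0.054 0 0 -0.15;0.19 0.29 -0.054 0 0 -0.2;0.22 0.34 -0.054 -0.001 0.003 -0.25;0.25 0.39 -0.054 -0.001 0.003 -0.258;0.27 0.42 -0.054 -0.001 0.003 -0.258;0.275 0.436 -0.054 -0.001 0.003 -0.258;0.275 0.436 -0.054 -0.001 0.003 -0.258;0.275 0.436 -0.054 -0.001 0.003 -0.258'
python3 - <<'E'
from h import *
print(rel([513.9,234.8,44],[180,0,-168.4]))
E
```

```text
time_s: 21.87
ee_pos: [514.5, 234.4, 229.7]
ee_rot: [-179.9, 0.1, -168.3]
force: [-0.5, -0.5, -1.3]
gripper_width: 23.6
(array([0.0013, 0.0016, 0.3714]), array([-0.001 ,  0.0006,  0.0008]))
```

```bash
python3 -m jog '0 0 0.05 0 0 0;0.001 0.001 0.12 0 0 0;0.001 0.001 0.19 0 0 0;0.001 0.001 0.25 0 0 0;0.001 0.001 0.3 0 0 0;0.001 0.001 0.33 0 0 0;0.001 0.001 0.35 -0.001 0 0;0.001 0.001 0.36 -0.001 0 0;0.001 0.001 0.366 -0.001 0 0;0.001 0.001 0.368 -0.001 0 0;0.001 0.001 0.37 -0.001 0 0;0.001 0.001 0.37 -0.001 0 0'
```

```text
time_s: 22.87
ee_pos: [514.7, 234.7, 45.6]
ee_rot: [180.0, 0.2, -168.3]
force: [0.3, -0.1, -1.1]
gripper_width: 23.8
```

```bash
python3 -m jog '0 0 0.002 0 0 0;0 0 0.003 0 0 0;0 0 0.004 0 0 0;0 0 0.004 0 0 0'; python3 -c "
from h import *
F=[]
for i in range(4):
    grab_frame('top');F.append(state()['force'])
print(np.mean(F,0),state()['ee_pos'])"
```

```text
time_s: 23.2
ee_pos: [514.7, 234.8, 43.7]
ee_rot: [180.0, 0.2, -168.3]
force: [-0.5, 0.8, -2.4]
gripper_width: 23.8
[-0.6693515  -0.2872863  -1.62175165] [514.73684601 234.73649917  43.609462  ]
```

```bash
python3 -m jog '0 0 0.001 0 0 0;0 0 0.002 0 0 0;0 0 0.0025 0 0 0;0 0 0.0025 0 0 0'; python3 -c "
from h import *
F=[]
for i in range(4):
    grab_frame('top');F.append(state()['force'])
print(np.mean(F,0),state()['ee_pos'])"
```

```text
time_s: 23.73
ee_pos: [514.7, 234.7, 43.5]
ee_rot: [180.0, 0.2, -168.3]
force: [-2.0, -0.9, 7.9]
gripper_width: 23.7
[-2.12764074 -0.81835674  6.35764467] [514.76487781 234.75618661  43.48260212]
```

Contact with the mat. Opening, then rising straight up.

```bash
python3 -m jog '0 0 -0.001 0 0 0;0 0 -0.001 0 0 0' >/dev/null; python3 -m jog '0 0 0 0 0 0;0 0 0 0 0 0;0 0 0 0 0 0;0 0 0 0 0 0;0 0 0 0 0 0;0 0 0 0 0 0;0 0 0 0 0 0;0 0 0 0 0 0;0 0 0 0 0 0;0 0 0 0 0 0;0 0 0 0 0 0;0 0 0 0 0 0' 1; python3 -m jog '0 0 -0.02 0 0 0;0 0 -0.06 0 0 0;0 0 -0.12 0 0 0;0 0 -0.19 0 0 0;0 0 -0.26 0 0 0;0 0 -0.31 0 0 0;0 0 -0.34 0 0 0;0 0 -0.34 0 0 0'
python3 - <<'E'
from h import *
a=cv2.resize(grab_frame("wrist")[60:300,100:500,::-1],(600,360))
b=cv2.resize(grab_frame("side")[80:220,240:400,::-1],(300,240),interpolation=2)
c=cv2.resize(grab_frame("top")[90:240,360:560,::-1],(300,240),interpolation=2)
cv2.imwrite("pics/f.png",np.vstack([a,np.hstack([b,c])]))
for q,z in(("rod_grip",39),("rod_tip",8)):
    print(q,[(onz("wrist",d["location"],z).round(1),round(d["confidence"],2)) for d in tip_of(q,"wrist")])
print([(d['location'],d['confidence']) for n in("side","top") for d in tip_of('eye',n)])
E
```

```text
time_s: 25.1
ee_pos: [515.0, 234.9, 44.3]
ee_rot: [180.0, 0.2, -168.3]
force: [-0.3, -0.5, -0.7]
gripper_width: 91.0
time_s: 25.77
ee_pos: [516.2, 235.5, 219.2]
ee_rot: [179.9, 0.7, -168.3]
force: [0.5, 0.9, 0.7]
gripper_width: 91.4
rod_grip [(array([495. ,  33.9,  39. ]), 0.96), (array([508.5, 232.9,  39. ]), 0.75), (array([537.5, 152.4,  39. ]), 0.66), (array([333.3, 477.8,  39. ]), 0.55)]
rod_tip [(array([542.5, 145.4,   8. ]), 0.74), (array([424.4, 474.9,   8. ]), 0.63), (array([581.6,  -6.2,   8. ]), 0.56)]
[([316.0, 281.5], 0.15), ([380.6, 165.0], 0.97)]
```

View pics/f.png

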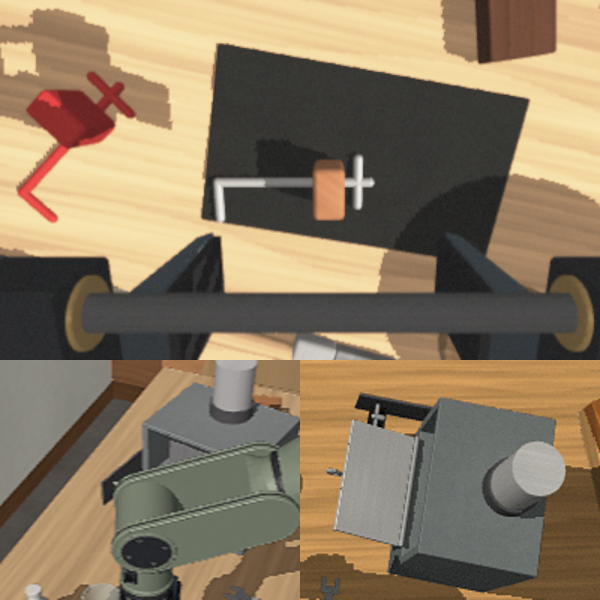

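The rod lies flat on its bar with its grip over the mat, and the hatch is down with its pin at the catch. One last number check, then I'll hand it in.

Run:
```python
from h import *
for t in (1.0,1.2,1.3,1.34): print(t,proj("top",EYE+arc(t)[0]*ex+[0,0,arc(t)[1]]))
s=state();print(s["time_s"],s["force"]);job_done()
```

```text
1.0 [388.90754142 156.9917441 ]
1.2 [383.49017175 158.74133636]
1.3 [381.59608468 159.79389249]
1.34 [380.99215644 160.24351064]
26.1167 [ 0.31543045 -0.2150627   0.59947441]
the job is handed in; nothing more can be done
```

The hatch is caught down and the rod is back flat on the mat. I handed the job in at 26.1 s of the 72 s allowed.

**What I did:** I took the wooden-grip rod and hooked its tip into the eye from the side. I then swung the hatch down until it came up hard against the buffer at about 1.34 rad. After that I unhooked and set the rod back where it had been.

**Load on the hook:** The highest reading was about 12 N at the wrist, or roughly 14 N counting the rod's own weight. That is under the 20 N limit, but I only read the force at the end of each move, so short peaks in between were not seen.

**Last checks:**
- **Catch:** When I eased the hook up 8 mm, the hatch did not follow. After unhooking, the side camera still showed the eye within 1 pixel of where it should be for 1.34 rad. I did not feel the snap itself, so the catch holding is inferred from the hard stop and the hatch staying down.
- **Final top view:** The eye's column (380.6) fits 1.34 rad. Its row is about 5 pixels off my prediction. The top camera had disagreed sideways by a similar amount from the start, so I took this as camera error.
- **Rod:** The last wrist picture shows it flat on its bar with the grip over the mat. The measured grip position, (508, 233) mm, differs by about 6 mm from where I released it. I took that as the arm still settling when the picture was taken.
- **Other things:** I saw no contact with any of them, but I did not re-measure each one.

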